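# Set the recipe tablet for the cook at the gas ring

## Task

The recipe tablet on its stand has to be read from the gas ring: swivel it so that its screen faces straight at the middle of the burner, and set it leaning back 30 degrees from upright. Let go and leave it standing like that, without shifting the spice tubs, saucepan, tumbler or rolling pin.

Things in the scene. Friction and masses are not known exactly. Their poses are not given: they have to be found in the camera images.
- stand_swivel (a joint): Swivel of the tablet stand (rad) about the vertical post axis, positive anticlockwise from above, 0 = square on the foot (the foot is mounted turned by up to 9 degrees: see stand_axis for the true heading). Range -1.7 to 1.7. Friction joint (0.2 N m): it stays where it is left.
- screen_tilt (a joint): Lean of the tablet (rad): 0 = upright, positive = leaning back (upper edge away from the side the screen faces); 0.524 = 30 degrees. Range -0.1 to 1.2. Friction joint (0.35 N m): it stays where it is left. Its axis is the y axis through stand_axis.
- stand_axis (a point): Point on the vertical swivel axis of the aluminium tablet stand where the horizontal tilt axis crosses it, 150 mm above the counter. Turns with the swivel, not the tilt: -x is the horizontal direction the screen faces, z is up. The foot, a disc 150 mm across and 14 mm high, is fixed to the counter; the post is 26 to 36 mm thick.
- screen_top (a point): Middle of the tablet's upper edge. The tablet: black landscape slab 240 mm wide (y), 165 high (z), 12 thick (x), pale screen on its -x side. Axes turn with swivel and tilt; z runs up the slab. In these axes it lies -22 mm in x and +82.5 mm in z from stand_axis. Only an 80 mm wide hinge plate, its top 57 mm below this edge, is on the back: the upper edge can be pinched front to back.
- burner (a point): Centre of the top of the brass burner head (80 mm across), 65 mm above the counter, in the middle of the gas ring: a dark steel box 220 mm square, 41 mm high, with four pan supports up to 76 mm high, fixed. It stands on the robot's side of the tablet, to the left or to the right; the white spice turntable is on the other side.
- tub_yellow: Bystander: closed yellow spice tub, 64 mm across and 67 mm high, loose on the white plastic turntable (220 mm across, 22 mm high). Origin: centre of its underside, z up.
- tub_red: Bystander: closed red spice tub, 64 mm across and 67 mm high, loose on the white plastic turntable (220 mm across, 22 mm high). Origin: centre of its underside, z up.
- tub_green: Bystander: closed green spice tub, 64 mm across and 67 mm high, loose on the white plastic turntable (220 mm across, 22 mm high). Origin: centre of its underside, z up.
- tub_orange: Bystander: closed orange spice tub, 64 mm across and 67 mm high, loose on the white plastic turntable (220 mm across, 22 mm high). Origin: centre of its underside, z up.
- saucepan: Bystander: loose stainless saucepan 170 mm across, 90 mm high, with a handle along its +x to 238 mm from the centre. Origin: centre of its underside.
- tumbler: Bystander: loose glass tumbler 72 mm across, 110 mm high. Origin: centre of its underside.
- rolling_pin: Bystander: loose wooden rolling pin lying along its y, 420 mm long with handles, barrel 54 mm thick. Origin: on the counter under its middle.
Mind the look-alikes: they are no part of the job. There is more than one size of the part that bears stand_swivel; the job needs the larger.

How it is judged (in metres and radians):
At the end, for the whole second after the job is handed in: The line straight out from the swivel axis on the screen side (in plan) passes within 40 mm of the burner's centre, the tablet leans back 25 to 35 degrees from upright, and both joints are at rest (y of burner in the frame of stand_axis between -0.04 and 0.04 m and x of burner in the frame of stand_axis below -0.1 m and value of joint screen_tilt between 0.436 and 0.611 rad and velocity of joint screen_tilt between -0.03 and 0.03 rad/s and velocity of joint stand_swivel between -0.03 and 0.03 rad/s); the robot touches nothing.
It fails at once if a spice tub, the saucepan, the tumbler or the rolling pin is shifted by more than 20 mm (distance of any of tub_yellow, tub_red, tub_green, tub_orange, saucepan, tumbler, rolling_pin from where it was at the start of the episode above 0.02 m).
It also fails if it takes over 35 s, if anything falls off the work surface, if the arm or the gripper's body presses on something with over 40 N, if the wrist force passes 120 N, or if a joint passes its speed limit or range.

## Robot

A 7-joint arm with a two-finger parallel gripper is mounted at the origin on the work surface. World frame = base frame: x ahead of the robot, y to its left, z up, the work surface at z = 0. Lengths are in m, angles in degrees, forces in N, time in s.
With the tool pointing down it reaches from about 0.425 to 0.875 m from the base axis. Payload 4.7 kg.
Tool frame: the origin (TCP) lies at the very end of the fingers, on their centre line; the grasp point (between the pads) lies behind it (env.pinch_z is the z of the grasp point in the tool frame, in m); z points along the fingers, y is the direction in which the jaws open and shut (so a half turn about z gives the same grasp; the last joint's range is limited). The gripper opens to 87 mm and grips with 3 to 60 N. Pads are 19 mm wide; open, the fingers measure 117 mm over their backs; the gripper's body (75 mm by 190 mm) begins 51 mm behind the grasp point.
Start: joints at [-70.182, 18.392, -4.016, 83.108, 1.295, 78.541, -3.26], TCP at [0.212, 0.615, 0.223] pointing down, gripper open.
Joint ranges: [-163.93, 163.93], [-17.29, 119.83], [-79.2, 71.16], [3.27, 140.29], [-89.18, 269.18], [5.43, 117.66], [-154.24, 154.24]. Speed limits (degrees/s): [147.25, 147.25, 180, 180, 180, 180, 180].

## Interface

Orientations are given as [roll, pitch, yaw] about the fixed x, y, z axes, in that order (R = Rz(yaw) Ry(pitch) Rx(roll)).
In Python, from cell import readout, read_camera, env gives the robot as it stands. The module is installed in compiled form; this text tells all that it offers.
- The arm moves only by the tool servo_tool, never from a script. Its argument "plan" is a list that holds one entry, the list of rows, each a list of 5 numbers: the finger opening in m, from 0 to 0.087, then the shift along the tool's x, y, z in m, then the turn about the tool's z in rad. In form: [[[jaw, x, y, z, yaw], ...]]. A call has 1 to 12 rows; each row is the pose to reach, as a shift and turn from the pose measured when the call began, along the tool's axes at that moment; what a row does not reach only later rows make up. A row lasts 1/12 s, in which the tool goes at most 41.7 mm and 7.16 degrees, less where a joint would pass 70% of its speed; a pose out of reach is approached as far as the arm can. A call with a gripper value outside its range is refused whole. The fingers move at their own pace and stop on an object; "force" is the grip in N (left out, the last holds). Time passes only in rows, so rows that repeat a pose let the fingers close. It gives the time, the measured TCP pose, the force and the opening at its end, in the units of the state.
- readout.get_obs(): the state, without advancing time (a new reading comes with each control period).
- read_camera(name): name is "scene" or "top"; returns a dict with "image" (480x640x3 uint8, red, green, blue), "range_z" (480x640 float32, m along the optical axis (not along the pixel's ray), 0 where there is no reading), "mtx" (3x3 intrinsics, pixels), "camera_from_world" (4x4, takes a point from world to camera coordinates). Camera axes: x right, y up, looking along -z (the intrinsics and any distortion apply to the point x, -y, -z); pixel columns grow to the right and rows downward; lengths in m; the calibration is good to about 2 mm. A picture is of the moment at which its call begins.
- env.sign_off(): hands the job in, once; it reports no verdict.
The state is a dict: "time_s": time; "qpos": joint angles; "joint_velocities": joint speeds; "effort": joint torques, N m; "tool_pos": TCP position; "tool_rot": TCP orientation; "force": force on the tool from outside, world axes, zero at the start; "wrist_torque": the same for the moment, N m; "grip_width": finger opening in m.
Only numpy, scipy, OpenCV 4.12 (cv2) and the standard library are available. Lean on these libraries where they do the work, as an engineer would, in place of code of your own. Each camera call takes 0.05 s, during which the arm holds its last target. There are 200 camera calls.

## Working session

There is one attempt and no reset: what is moved stays moved. The work goes in short steps, Python scripts to look and compute and a tool call to move; the robot and the scene stay as the last step left them, time stands still between calls to the robot, and variables do not carry over. Pictures are saved under pics/ and viewed, about 8 in all and at most 12, crops included, and the job is handed in when it is done.

Besides the shell and the picture viewer there is one more tool, called after "Call:" as name(argument=value, ...) on one line, values as JSON. servo_tool: Moves the arm, as the interface text tells. Its arguments: {"type":"object","properties":{"plan":{"type":"array"},"force":{"type":"number"}},"required":["plan"]}

```bash
mkdir -p pics
cat > h.py <<'E'
import numpy as np, cv2
from cell import readout, read_camera, env
def grab(n):
    c=read_camera(n); return c
def pts(c):
    d=c["range_z"]; K=c["mtx"]; v,u=np.mgrid[0:480,0:640]
    P=np.stack([(u-K[0,2])/K[0,0]*d,-(v-K[1,2])/K[1,1]*d,-d,np.ones_like(d)],-1)
    W=P@np.linalg.inv(c["camera_from_world"]).T
    W[d==0]=np.nan
    return W[...,:3]
def save(n,im): cv2.imwrite("pics/"+n,im[...,::-1])
E
python3 - <<'E'
from h import *
for n in("scene","top"):
    c=grab(n); save(n+"0.png",c["image"]); np.savez(n+"0.npz",**c); print(c["mtx"],np.linalg.inv(c["camera_from_world"]).round(3),[k for k in c],(c["range_z"]==0).mean())
print(readout.get_obs(), env.pinch_z)
E
```

```text
[[443.87992034   0.         312.38368617]
 [  0.         443.87992034 238.84377549]
 [  0.           0.           1.        ]] [[ 0.76  -0.36   0.541  1.143]
 [ 0.65   0.41  -0.64  -0.687]
 [ 0.009  0.838  0.546  0.788]
 [ 0.     0.     0.     1.   ]] ['image', 'range_z', 'mtx', 'camera_from_world'] 0.00408203125
[[461.23906631   0.         319.58645071]
 [  0.         461.23906631 241.77779503]
 [  0.           0.           1.        ]] [[ 0.014  0.985 -0.173  0.281]
 [-1.     0.011 -0.018  0.023]
 [-0.016  0.173  0.985  1.423]
 [ 0.     0.     0.     1.   ]] ['image', 'range_z', 'mtx', 'camera_from_world'] 0.003951822916666667
{'time_s': 0.1, 'qpos': array([-70.18201148,  18.43314693,  -4.01296308,  83.16603281,
         1.29567752,  78.54227825,  -3.26192719]), 'joint_velocities': array([-0.05954905, -0.13473257, -0.03213857, -0.2037615 ,  0.05435611,
        0.02247776,  0.05736153]), 'effort': array([-8.37840184e-05, -4.92569697e+01, -4.05725967e-01, -3.13402498e+01,
       -6.42299443e-02,  3.94159800e-02,  6.86020371e-05]), 'tool_pos': array([0.21164652, 0.61406216, 0.2216059 ]), 'tool_rot': array([-1.79903800e+02,  6.94550725e-03,  1.60987341e+02]), 'force': array([-0.22215082,  0.05091161, -0.03164108]), 'wrist_torque': array([-0.05925447, -0.00479219, -0.0360429 ]), 'grip_width': 0.08709103973850414} -0.0187
```

View pics/scene0.png

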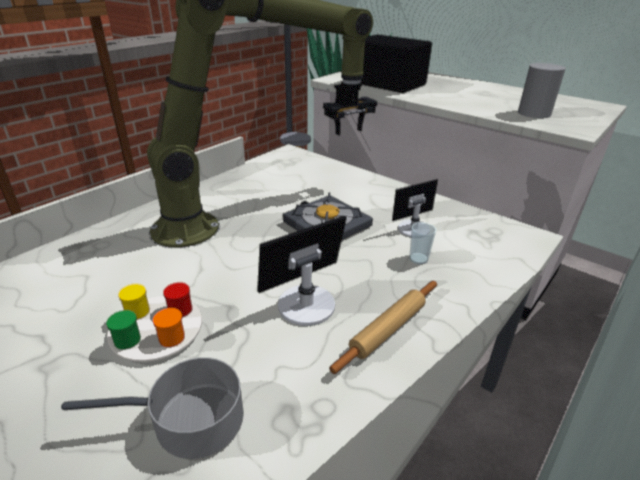

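View pics/top0.png

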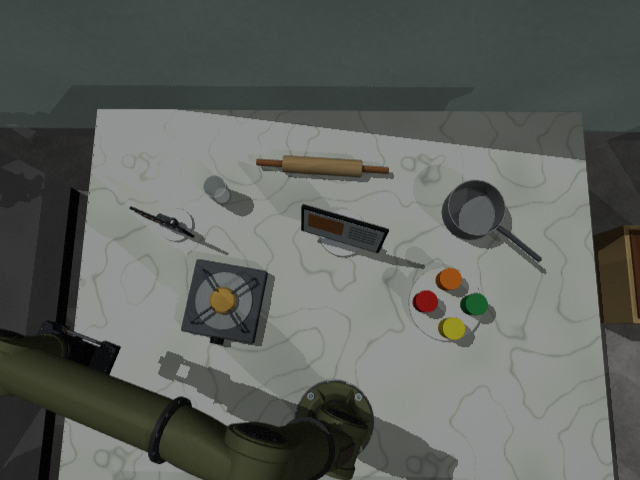

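The top view shows two tablets on stands: the larger at pixel (345,228) and a smaller look-alike at (163,220). The ring is at (222,300), with the spice turntable on the other side at (447,300). The larger, middle stand fits the job. I'll measure it and confirm with a crop.

Run:
```python
from h import *
C={n:dict(np.load(n+"0.npz")) for n in("scene","top")}
W={n:pts(C[n]) for n in C}
# burner: brass colour near ring
hsv=cv2.cvtColor(C["top"]["image"],cv2.COLOR_RGB2HSV)
T=W["top"]
def box(P,lo,hi): return np.all((P>lo)&(P<hi),-1)
m=np.zeros((480,640),bool); m[275:325,195:250]=1
m&=(hsv[...,1]>120)&(hsv[...,0]>10)&(hsv[...,0]<30)
p=T[m]; p=p[abs(p[:,2]-.065)<.012]; print("burner",p.mean(0),np.ptp(p,0),cv2.minEnclosingCircle(np.argwhere(m)[:,::-1].astype(np.float32)))
# ring box outline
# tablets: points above counter
for nm,(u0,u1,v0,v1) in dict(big=(290,400,190,265),small=(120,210,195,245)).items():
    P=T[v0:v1,u0:u1].reshape(-1,3); Q=P[P[:,2]>.06]; 
    f=P[(P[:,2]>.008)&(P[:,2]<.022)]
    print(nm,"n",len(Q),"zmax",np.nanmax(Q[:,2]),"foot",len(f),f.mean(0),np.ptp(f,0))
    c,r=np.percentile(Q,[2,98],axis=0); print(c,r)
    s=np.linalg.svd(Q-Q.mean(0),full_matrices=False)[2]; print("normal",s[2],"mean",Q.mean(0),"long",s[0],np.ptp((Q-Q.mean(0))@s[0]),np.ptp((Q-Q.mean(0))@s[1]),np.std((Q-Q.mean(0))@s[2]))
# scene cloud
S=W["scene"]; P=S[200:330,245:350].reshape(-1,3)
f=P[(P[:,2]>.009)&(P[:,2]<.02)]; print("scene foot",len(f),f.mean(0),np.percentile(f,[2,98],axis=0))
Q=P[(P[:,2]>.03)&(P[:,2]<.07)]; print("post",len(Q),np.median(Q,0),np.percentile(Q,[5,95],axis=0))
A=cv2.resize(C["top"]["image"][170:280,110:410],None,fx=2.6,fy=2.6,interpolation=3); B=cv2.resize(C["scene"]["image"][160:335,230:450],None,fx=2.6/1.5,fy=2.6/1.5,interpolation=3)
B=cv2.copyMakeBorder(B,0,0,0,A.shape[1]-B.shape[1],0); save("crop1.png",np.vstack([A,B]))
```

```text
burner [0.34280999 0.33206045 0.06256298] [0.07609456 0.07596865 0.02341682] ((222.21875, 300.0), 13.392648696899414)
big n 2274 zmax 0.24085481619459537 foot 591 [ 0.54405078 -0.01767552  0.01357834] [0.23111488 0.32848501 0.01321746]
[ 0.49724417 -0.1254366   0.08255769] [0.58086657 0.0953255  0.23704042]
normal [-0.93690717  0.26860155  0.22373683] mean [ 0.53867599 -0.01585354  0.17367972] long [-0.27727807 -0.96075887 -0.00769872] 0.23969579089405374 0.17257939273930123 0.0024401562511901895
small n 424 zmax 0.16866252681517624 foot 400 [0.58118925 0.49955528 0.01087805] [0.14676654 0.25015497 0.01306251]
[0.5331539  0.43079809 0.06640827] [0.59677775 0.58156594 0.16552901]
normal [-0.93402386  0.33735758 -0.11742784] mean [0.56584581 0.49941362 0.13220974] long [-0.31704402 -0.93437254 -0.16257629] 0.19150198270344196 0.12361242489403795 0.014707360258073657
scene foot 1525 [ 0.56262514 -0.02327286  0.01580035] [[ 0.44557222 -0.09251303  0.01080992]
 [ 0.63152645  0.23586888  0.01907399]]
post 1409 [0.33016152 0.29787184 0.04672426] [[ 0.23998491 -0.03609473  0.03627899]
 [ 0.57508276  0.40812729  0.06654521]]
```

View pics/crop1.png

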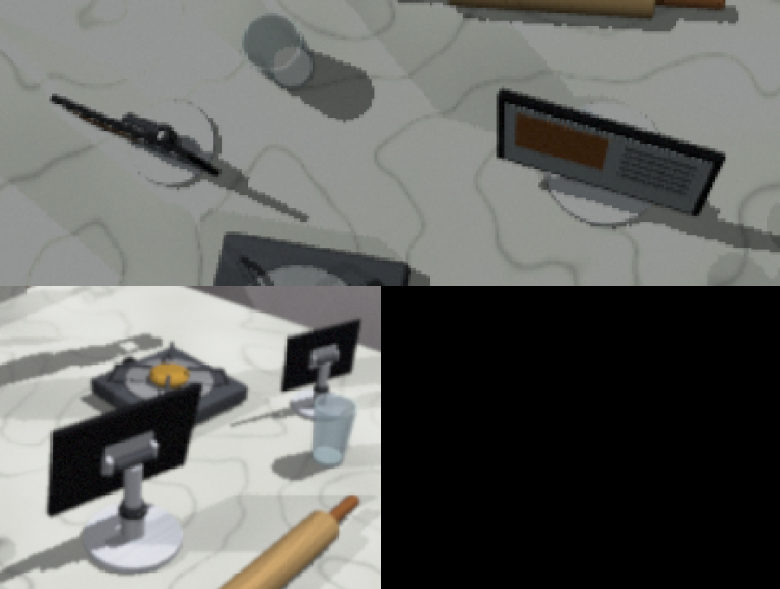

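The crop confirms it: the middle stand has the larger tablet, 240 mm wide against 190 mm for the other. Measured values:

| Item | Value |
|---|---|
| Swivel axis (x, y) | (0.561, -0.022) |
| Screen heading now | about 164° |
| Lean now | 13° |
| Burner (x, y) | (0.343, 0.332) |
| Heading needed | 121.6° |

I'll push the left part of the screen back with closed fingers, about 42° clockwise, then push the middle of the upper edge for the lean.

Call:
servo_tool(plan=[[[0,0,0,-0.04,0],[0,0,0,-0.08,0],[0,-0.03,-0.025,-0.08,0],[0,-0.06,-0.05,-0.08,0],[0,-0.09,-0.075,-0.08,0],[0,-0.12,-0.1,-0.08,0],[0,-0.15,-0.124,-0.08,0],[0,-0.18,-0.149,-0.08,0],[0,-0.21,-0.174,-0.08,0],[0,-0.24,-0.2,-0.08,0],[0,-0.24,-0.2,-0.08,0]]], force=20)

```text
time_s: 1.02
tool_pos: [0.3791, 0.3384, 0.3022]
tool_rot: [-179.8, 0.2, 160.2]
force: [1.5, -0.3, -0.1]
grip_width: 0.0218
```

Call:
servo_tool(plan=[[[0,-0.03,-0.024,0,0],[0,-0.06,-0.048,0,0],[0,-0.09,-0.072,0,0],[0,-0.12,-0.096,0,0],[0,-0.15,-0.12,0,0],[0,-0.18,-0.145,0,0],[0,-0.21,-0.168,0,0],[0,-0.238,-0.191,0,0],[0,-0.238,-0.191,0,0],[0,-0.238,-0.191,0,0]]])

```text
time_s: 1.85
tool_pos: [0.539, 0.0756, 0.3034]
tool_rot: [-179.7, 0.2, 159.9]
force: [0.1, 0.7, 0.0]
grip_width: 0.0005
```

Call:
servo_tool(plan=[[[0,0,0,0.03,0],[0,0,0,0.06,0],[0,0,0,0.09,0],[0,0,0,0.105,0],[0,0,0,0.112,0],[0,0,0,0.112,0],[0,0,0,0.112,0]]])

```text
time_s: 2.43
tool_pos: [0.5393, 0.076, 0.192]
tool_rot: [-179.7, 0.2, 160.0]
force: [0.3, 0.0, 0.1]
grip_width: 0.0006
```

```bash
cat > tab.py <<'E'
from h import *
import sys
AX=np.array([.561,-.022]); B=np.array([.343,.332])
def measure(n="top",lo=.09):
    c=grab(n); P=pts(c); save(sys.argv[1]+".png",c["image"])
    m=(np.hypot(P[...,0]-AX[0],P[...,1]-AX[1])<.15)&(P[...,2]>lo)&(P[...,2]<.245)
    Q=P[m]; best=None; r=np.random.default_rng(0)
    for _ in range(500):
        a=Q[r.choice(len(Q),3,False)]; k=np.cross(a[1]-a[0],a[2]-a[0]); l=np.linalg.norm(k)
        if l<1e-4: continue
        i=abs((Q-a[0])@(k/l))<.004
        if best is None or i.sum()>best.sum(): best=i
    Q=Q[best]; k=np.linalg.svd(Q-Q.mean(0),full_matrices=False)[2][2]
    out=B-AX
    if k[:2]@out<0: k=-k
    h=np.degrees(np.arctan2(k[1],k[0])); d=k[:2]/np.linalg.norm(k[:2])
    print(n,len(Q),"heading",h,"lean",np.degrees(np.arcsin(k[2])),"burner y miss",d[0]*out[1]-d[1]*out[0],"axis est",Q.mean(0))
    return c
measure()
o=readout.get_obs(); print({k:o[k] for k in("time_s","tool_pos","tool_rot","force")})
E
python3 tab.py t1
```

```text
top 983 heading 163.9188480636677 lean 12.368262738480789 burner y miss -0.27976240568082966 axis est [ 0.52158013 -0.07280062  0.17268664]
{'time_s': 2.4833, 'tool_pos': array([0.53989157, 0.07582652, 0.19277055]), 'tool_rot': array([-179.79007999,    0.28173946,  159.98598709]), 'force': array([0.3871348 , 0.26783933, 0.67748455])}
```

View pics/t1.png

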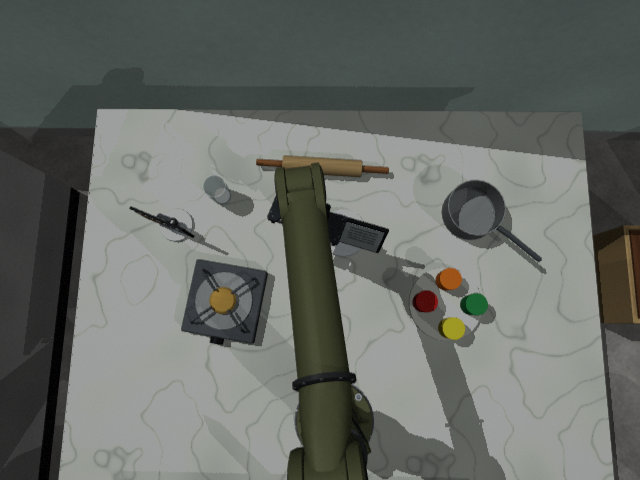

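Call:
servo_tool(plan=[[[0,-0.006,0,0,0],[0,-0.012,0,0,0],[0,-0.018,0,0,0.03],[0,-0.023,0,0,0.08],[0,-0.028,0,0,0.13],[0,-0.033,0.0,0,0.18],[0,-0.038,0.0,0,0.23],[0,-0.043,0.001,0,0.28],[0,-0.048,0.001,0,0.33],[0,-0.053,0.002,0,0.38],[0,-0.058,0.002,0,0.42],[0,-0.06,0.002,0,0.44]]])

```text
time_s: 3.48
tool_pos: [0.5976, 0.0573, 0.1932]
tool_rot: [-179.9, 0.3, 134.6]
force: [-1.7, 1.6, 1.2]
grip_width: 0.0004
```

```bash
python3 tab.py t2
```

```text
top 923 heading 134.42823662524776 lean 12.315293830204809 burner y miss -0.09212558189181136 axis est [ 0.50138204 -0.04670996  0.17412303]
{'time_s': 3.5333, 'tool_pos': array([0.59771865, 0.05707642, 0.19323424]), 'tool_rot': array([-179.93655567,    0.34477407,  134.59974883]), 'force': array([-1.67501937,  1.23904726,  1.24835343])}
```

Call:
servo_tool(plan=[[[0,-0.004,0.001,0,0.05],[0,-0.008,0.002,0,0.1],[0,-0.012,0.003,0,0.15],[0,-0.016,0.004,0,0.19],[0,-0.019,0.005,0,0.22],[0,-0.019,0.005,0,0.22],[0,-0.019,0.005,0,0.22]]])

```text
time_s: 4.12
tool_pos: [0.6148, 0.0468, 0.1933]
tool_rot: [180.0, 0.4, 122.0]
force: [-1.4, 0.0, 0.8]
grip_width: 0.0002
```

```bash
python3 tab.py t3
```

```text
top 818 heading 121.16869884658263 lean 12.62475956634919 burner y miss 0.0033149629914913104 axis est [ 0.49543612 -0.03476164  0.17994273]
{'time_s': 4.1667, 'tool_pos': array([0.61481844, 0.04678494, 0.19335418]), 'tool_rot': array([179.97871034,   0.38534041, 122.02830897]), 'force': array([-0.092119  ,  1.19971799,  0.99894518])}
```

Call:
servo_tool(plan=[[[0,0.01,0,-0.005,0],[0,0.02,0,-0.01,0],[0,0.02,-0.015,-0.017,0],[0,0.02,-0.03,-0.017,0],[0,0.02,-0.045,-0.017,0],[0,0.02,-0.06,-0.017,0],[0,0.02,-0.075,-0.017,0],[0,0.02,-0.082,-0.017,0],[0,0.02,-0.082,-0.017,0]]])

```text
time_s: 4.92
tool_pos: [0.5339, 0.0202, 0.2111]
tool_rot: [179.9, 0.4, 122.0]
force: [0.3, 0.1, -0.0]
grip_width: 0.0003
```

Call:
servo_tool(plan=[[[0,-0.006,0,0,0],[0,-0.012,0,0,0],[0,-0.018,0,0,0],[0,-0.023,0,0,0],[0,-0.027,0,0,0],[0,-0.031,0,0,0],[0,-0.035,0,0,0],[0,-0.038,0,0,0],[0,-0.04,0,0,0],[0,-0.04,0,0,0]]])

```text
time_s: 5.75
tool_pos: [0.5549, -0.0123, 0.2127]
tool_rot: [179.9, 0.2, 122.1]
force: [-6.4, 3.2, 10.5]
grip_width: 0.0002
```

```bash
python3 tab.py t4
```

```text
top 363 heading 121.27629805801317 lean 26.282290496611868 burner y miss 0.0025342385513822396 axis est [0.58904469 0.03950152 0.13558257]
{'time_s': 5.8, 'tool_pos': array([ 0.55490746, -0.01231402,  0.21266178]), 'tool_rot': array([179.88364518,   0.18616511, 122.06137101]), 'force': array([-5.99827545,  3.29566141, 10.17849331])}
```

Call:
servo_tool(plan=[[[0,-0.002,0,0,0],[0,-0.004,0,0,0],[0,-0.005,0,0,0],[0,-0.005,0,0,0]]])

```text
time_s: 6.13
tool_pos: [0.5565, -0.015, 0.2129]
tool_rot: [180.0, -0.0, 122.1]
force: [-6.0, 3.9, 6.2]
grip_width: 0.0008
```

Call:
servo_tool(plan=[[[0,0.015,0,0,0],[0,0.035,0,0,0],[0,0.05,0,-0.03,0],[0,0.06,0,-0.06,0],[0,0.09,0,-0.08,0],[0,0.13,0,-0.08,0],[0,0.17,0,-0.08,0],[0,0.21,0,-0.08,0],[0,0.24,0,-0.08,0],[0,0.24,0,-0.08,0]]])

```text
time_s: 6.97
tool_pos: [0.4256, 0.1948, 0.2928]
tool_rot: [-180.0, -0.2, 122.7]
force: [0.4, -0.4, -0.3]
grip_width: 0.0001
```

```bash
python3 tab.py t5
```

```text
top 2970 heading 120.78553019785299 lean 29.041231638471572 burner y miss 0.006095065697475921 axis est [ 0.54915753 -0.00509453  0.17174549]
{'time_s': 7.0167, 'tool_pos': array([0.42771632, 0.19134295, 0.29285442]), 'tool_rot': array([-1.79982525e+02, -6.01165254e-02,  1.22498231e+02]), 'force': array([ 0.52451673, -0.38673989,  0.73563845])}
```

View pics/t5.png

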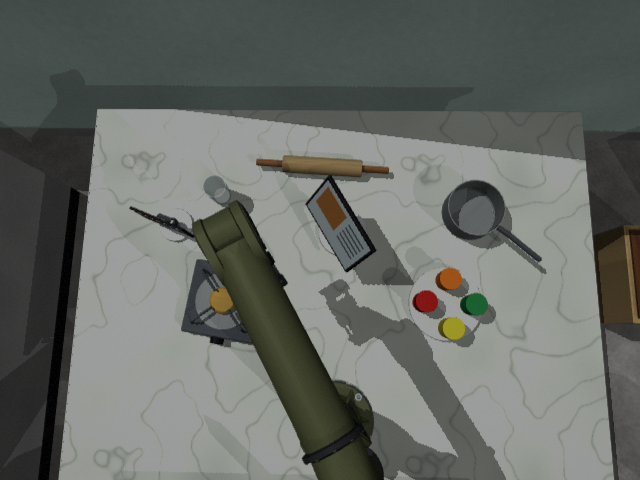

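The view shows the tablet at (340,222) turned towards the burner and leaning back. The arm is clear, and the tubs, pan, tumbler and pin are at their original pixels. The whole tablet now measures lean 29.0°, and the centre line misses the burner by about 6 mm. Recomputing the axis gives (0.559, -0.022), which agrees with the first estimate. I'm handing it in.

```bash
python3 -c "
from cell import env; print(env.sign_off())"
```

```text
the job is handed in; nothing more can be done
None
```

The larger tablet now faces the burner and leans back about 29°, and the job is handed in. I picked it out by its 240 mm width. With closed fingers I pushed the left part of the screen until it had turned about 43° clockwise, then pushed the middle of its upper edge. After that I backed the arm away.

- **Aim and lean:** the last top-camera check put the line from the screen about 6 mm off the burner's centre (limit 40 mm). The lean was 29.0° (allowed 25 to 35°).
- **Axis estimate:** recomputed after the move, the swivel axis came out within 2 mm of the first value.
- **Bystanders:** by eye, the tubs, saucepan, tumbler and rolling pin were at the same image positions as at the start. I did not measure their shift in millimetres.
- **Time and force:** about 7 s of the 35 s were used, and the highest force reading at the end of a move was about 13 N.

No check failed or disagreed. I did not measure the joint speeds directly, and the sign-off gives no verdict.

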